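# Press each disc of a cell stack flat before the next

### The arm

A 6-joint arm with a two-finger parallel gripper is mounted at the origin on a cart in front of the work surface, level with it; the furniture and walls round the work are solid. World frame = base frame: x ahead of the robot, y to its left, z up, the work surface at z = 0. Lengths are in m, angles in rad, forces in N, time in s.
With the tool pointing down it reaches from about 0.3 to 0.825 m from the base axis. Payload 5.4 kg.
Tool frame: the origin (TCP) lies midway between the tips of the shut fingers; the grasp point (between the pads) lies 19 mm behind it; z points along the fingers, y is the line along which they close (so a half turn about z gives the same grasp; the last joint's range is limited). The gripper opens to 92 mm and grips with 3 to 60 N. Pads are 20 mm wide; open, the fingers measure 128 mm over their backs; the gripper's body (75 mm by 189 mm) begins 69 mm behind the grasp point.
Start: joints at [1.134, 0.158, 1.597, -0, 1.386, -0.21], TCP at [0.129, 0.56, 0.215] pointing down, gripper open.
Joint ranges: [-2.91, 2.91], [-0.94, 2.29], [0.18, 2.7], [-1.29, 4.43], [0.17, 2.64], [-3, 3]. Speed limits (rad/s): [2.57, 2.57, 3.14, 3.14, 3.14, 3.14].

### API

Orientations are given as a 3x3 rotation matrix whose columns are the frame's x, y, z axes.
In Python, from plant import * gives the robot as it stands.
- The arm moves only by the tool jog_arm, never from a script. Its argument "plan" is one flat list of numbers, 5 for each row, row after row: the shift along the world's x, y, z in mm, then the turn about the world's z in rad, then the gripper command: -1 is fully open, 1 is shut, values between are in proportion. In form: [tx, ty, tz, yaw, fingers, tx, ty, tz, yaw, fingers, ...]. A call has 1 to 12 rows; each row shifts and turns the commanded pose from where the row before left it; what a row does not reach is not made up. A row lasts 1/10 s, in which the tool goes at most 50 mm and 8.59 degrees, less where a joint would pass 70% of its speed; a pose out of reach is approached as far as the arm can. A call with a gripper value outside its range is refused whole. The fingers move at their own pace and stop on an object; "squeeze" is the grip in N (left out, the last holds). Time passes only in rows, so rows that do not move let the fingers close. It gives the time, the measured TCP pose, the force, the opening and the grip force at its end, in the units of the state.
- observe(): the state, without advancing time (a new reading comes with each control period).
- snapshot(name): name is "side" or "top" or "wrist"; returns the picture (480x640x3 uint8, red, green, blue); there is no depth.
- calibration(name): a dict with "camera_matrix" (3x3 intrinsics, pixels), "T" (4x4, takes a point from camera to world coordinates); the wrist camera has in their place "T_tool_cam" (4x4, takes a point from camera to tool coordinates, whose origin is the TCP and whose axes are the flange's). Camera axes: x right, y up, looking along -z (the intrinsics and any distortion apply to the point x, -y, -z); pixel columns grow to the right and rows downward; lengths in m; the calibration is good to about 2 mm. The wrist camera is an equidistant fisheye: a pixel r from the principal point sees the ray r / f radians off the axis. A picture is of the moment at which its call begins: read the wrist's pose just before it. calibration takes no time and is no camera call.
- sign_off(): hands the job in; it is judged then, once.
The state is a dict: "t": time; "joints": joint angles; "qd": joint speeds; "joint_torque": joint torques, N m; "position": TCP position; "ee_rot": TCP orientation; "wrist_force": force on the tool from outside, world axes, zero at the start; "wrist_torque": the same for the moment, N m; "finger_gap": finger opening in m; "gripper_force": force on a finger pad.
Only numpy, scipy, OpenCV 4.12 (cv2) and the standard library are available. Lean on these libraries where they do the work, as an engineer would, in place of code of your own. Each camera call takes 0.05 s, during which the arm holds its last target. There are 200 camera calls.

### The job

A brass spacer disc has just been laid on the round blue sprung bed of the assembly jig: press it down with the fingertips until you feel the bed give by about 5 mm, so that you know it lies flat, and come off again. Then pick up the metal-rimmed disc with the green glass face, set it centred and flat on the brass disc, let it go, and press it down in the same way. Finish with both discs lying flat and centred on the risen bed, and leave the orange disc where it lies.

Things in the scene. Friction and masses are not known exactly. Their poses are not given: they have to be found in the camera images.
- bed_top (a point): centre of the top face of the jig's round blue sprung bed, 68 mm across; the jig is a fixed 110 mm square aluminium plate, 12 mm thick, with a dark collar 56 mm across up to 26 mm above the bench; the bed's top stands 45 mm above the bench when up. Nothing rises beside the bed. z up
- bed (a joint): how far the sprung bed is pressed down (m): 0 up, 0.008 fully down on its stop. It starts to give at about 2 to 3 N and needs about 0.6 N more for each mm; it springs back up when let go and stays up under the weight of the discs
- brass_spacer_mid (a point): centre (half-way up) of the brass disc that lies on the bed: 46 mm across, 14 mm thick, flat, solid, marked by a small dimple in the middle of its top; about 80 g; z is its axis
- glass_disc_mid (a point): centre (half-way up) of the pale bare-metal disc with a round dark green glass face, 33 mm across, on top, 46 mm across, 14 mm thick, flat, solid, about 50 g; starts flat on the bench, glass face up; z is its axis
- orange_disc_mid (a point): centre (half-way up) of the plain orange plastic disc of the same size (46 mm across, 14 mm thick), a bystander flat on the bench; leave it alone
Mind the look-alikes: they are no part of the job. Of the things like the part that bears glass_disc_mid, leave any that is brown; of the rest the smaller one is meant.

How it is judged:
On the way, in this order (a step that is already met when the one before it is completed fails the run):
1. the brass disc is pressed down on the bed by the fingers (bed down by over 2 mm) while the glass-faced disc is still away (horizontal distance between brass_spacer_mid and bed_top below 0.02 m and angle between brass_spacer_mid's own z axis and vertical below 0.12 rad and value of joint bed above 0.002 m and contact force between the fingers and brass_spacer above 1 N and horizontal distance between glass_disc_mid and bed_top above 0.08 m), for 0.15 s.
2. the glass-faced disc lies flat and centred on the brass disc, let go, with the bed up (horizontal distance between brass_spacer_mid and bed_top below 0.02 m and angle between each of brass_spacer_mid, glass_disc_mid's own z axis and vertical below 0.12 rad and horizontal distance between glass_disc_mid and brass_spacer_mid below 0.015 m and z of glass_disc_mid in the frame of brass_spacer_mid between 0.011 and 0.017 m and contact force between the fingers and glass_disc below 0.1 N and value of joint bed below 0.001 m), for 0.2 s.
3. the glass-faced disc is pressed down by the fingers in its place (bed down by over 2 mm) (horizontal distance between brass_spacer_mid and bed_top below 0.02 m and angle between each of brass_spacer_mid, glass_disc_mid's own z axis and vertical below 0.12 rad and horizontal distance between glass_disc_mid and brass_spacer_mid below 0.015 m and z of glass_disc_mid in the frame of brass_spacer_mid between 0.011 and 0.017 m and value of joint bed above 0.002 m and contact force between the fingers and glass_disc above 1 N), for 0.15 s.
At the end, for the whole second after the job is handed in: the brass disc lies flat (within 7 degrees) within 20 mm of the bed's centre, the glass-faced disc lies flat on it within 15 mm of its centre, at rest and let go; the bed is up again (within 1 mm) and the orange disc is within 30 mm of where it was (all of step 2 and linear speed of glass_disc below 0.02 m/s and distance of orange_disc_mid from where it was at the start of the episode below 0.03 m); the robot touches nothing.
It fails at once if the orange disc is moved by more than 30 mm (distance of orange_disc_mid from where it was at the start of the episode above 0.03 m).
It also fails if it takes over 48 s, if anything falls off the work surface, if the arm or the gripper's body presses on something with over 40 N, if the wrist force passes 120 N, or if a joint passes its speed limit or range.

## Working session

There is one attempt and no reset: what is moved stays moved. The work goes in short steps, Python scripts to look and compute and a tool call to move; the robot and the scene stay as the last step left them, time stands still between calls to the robot, and variables do not carry over. Pictures are saved under pics/ and viewed, at most 10 in all, crops included, and the job is handed in when it is done.

Besides the shell and the picture viewer there is one more tool, called after "Call:" by a JSON object that holds its "op" and its "data". jog_arm: Moves the arm, as the interface text tells. Its arguments: {"type":"object","properties":{"plan":{"type":"array","items":{"type":"number"}},"squeeze":{"type":"number"}},"required":["plan"]}

```bash
mkdir -p pics
cat > h.py <<'E'
from plant import *
import numpy as np, cv2
def save(n,f):
    s=observe(); im=snapshot(n); cv2.imwrite(f'pics/{f}.png',cv2.cvtColor(im,cv2.COLOR_RGB2BGR)); return s,im
def loc(n,u,v,z,s=None):
    "world point at height z seen at pixel u,v"
    c=calibration(n); K=np.array(c['camera_matrix'])
    if n=='wrist':
        x,y=(u-K[0,2])/K[0,0],(v-K[1,2])/K[1,1]; r=np.hypot(x,y)+1e-12
        d=np.array([x/r*np.sin(r),-y/r*np.sin(r),-np.cos(r)])
        W=np.eye(4); W[:3,:3]=s['ee_rot']; W[:3,3]=s['position']; T=W@np.array(c['T_tool_cam'])
    else:
        D=c.get('distortion',c.get('dist'))
        p=cv2.undistortPoints(np.array([[[u,v]]],float),K,None if D is None else np.array(D,float))[0,0]
        d=np.array([p[0],-p[1],-1]); T=np.array(c['T'])
    d=T[:3,:3]@d; o=T[:3,3]; return o+d*(z-o[2])/d[2]
E
python3 - <<'E'
from h import *
print(calibration('top'),calibration('wrist'),observe())
a=save('top','top0');b=save('side','side0')
E
```

```text
{'camera_matrix': array([[588.86797155,   0.        , 313.82421641],
       [  0.        , 588.86797155, 237.77183821],
       [  0.        ,   0.        ,   1.        ]]), 'T': array([[ 0.01699725,  0.9955576 , -0.09260755,  0.3998427 ],
       [-0.99975354,  0.01824536,  0.01264745, -0.17957578],
       [ 0.01428092,  0.09236975,  0.99562236,  1.09963857],
       [ 0.        ,  0.        ,  0.        ,  1.        ]])} {'camera_matrix': array([[371.64829954,   0.        , 324.26495696],
       [  0.        , 371.64829954, 237.87852072],
       [  0.        ,   0.        ,   1.        ]]), 'T_tool_cam': array([[-6.72710153e-04,  9.64741821e-01,  2.63197201e-01,
         7.42578547e-02],
       [ 9.99999745e-01,  7.11941071e-04, -5.36834870e-05,
        -8.85849070e-04],
       [-2.39171603e-04,  2.63197098e-01, -9.64742054e-01,
        -1.70275843e-01],
       [ 0.00000000e+00,  0.00000000e+00,  0.00000000e+00,
         1.00000000e+00]])} {'t': 0.0, 'joints': array([ 1.13391258e+00,  1.59024426e-01,  1.59822564e+00, -3.61489971e-06,
        1.38619510e+00, -2.10086419e-01]), 'qd': array([-0.00057828, -0.00111542,  0.00149962, -0.00231576,  0.00116147,
        0.00178273]), 'joint_torque': array([-1.39078660e-03, -3.85567617e+01, -3.22109377e+01,  7.00149173e-02,
        3.78228282e-02, -1.15763087e-04]), 'position': array([0.12903768, 0.55969409, 0.21363606]), 'ee_rot': array([[-9.74391539e-01,  2.24856666e-01, -7.80610151e-04],
       [ 2.24857695e-01,  9.74390165e-01, -1.68001497e-03],
       [ 3.82856289e-04, -1.81251857e-03, -9.99998284e-01]]), 'wrist_force': array([-0.25657317, -0.08991936,  0.72258223]), 'wrist_torque': array([-0.00407995, -0.04194006, -0.04545795]), 'gripper_force': 0.0, 'finger_gap': 0.09203496862657257}
```

View pics/top0.png

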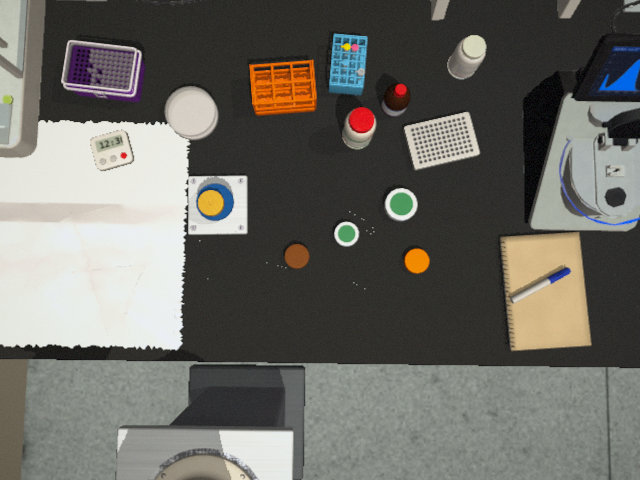

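Candidates for the glass-faced disc are the small green at (346,234), the larger green at (401,204), the brown at (297,256) and the orange at (417,261). By the description I choose the small green one at (346,234). The brass disc on the bed is near (211,202). I'll check both in a close crop.

Run:
```python
from h import *
im=cv2.imread('pics/top0.png')[165:285,180:440]
cv2.imwrite('pics/crop1.png',cv2.resize(im,None,fx=3,fy=3,interpolation=cv2.INTER_CUBIC))
for n,u,v,z in [('green',346,234,.014),('big',401,204,.014),('brown',297,256,.014),('orange',417,261,.014),('brass',211,202,.059),('bed',215,202,.045)]: print(n,loc('top',u,v,z).round(4), 'mm/px',(1.1-z)/588.9*1000)
for u,v in [(189,176),(247,176),(247,234),(189,234)]: print(loc('top',u,v,.012).round(4))
```

```text
green [ 0.5089 -0.2529  0.014 ] mm/px 1.8441161487519107
big [ 0.5671 -0.3549  0.014 ] mm/px 1.8441161487519107
brown [ 0.4665 -0.1629  0.014 ] mm/px 1.8441161487519107
orange [ 0.4612 -0.3849  0.014 ] mm/px 1.8441161487519107
brass [ 0.5572 -0.0086  0.059 ] mm/px 1.7677024961793175
bed [ 0.5595 -0.0135  0.045 ] mm/px 1.7914756325352357
[0.6126 0.0417 0.012 ]
[ 0.6147 -0.0664  0.012 ]
[ 0.5058 -0.0694  0.012 ]
[0.5038 0.0377 0.012 ]
```

View pics/crop1.png

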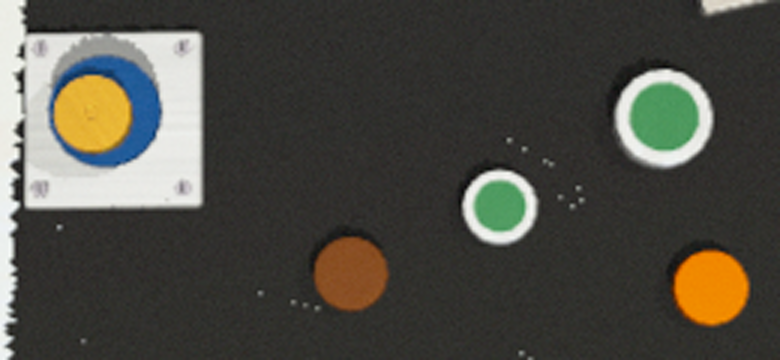

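View pics/side0.png

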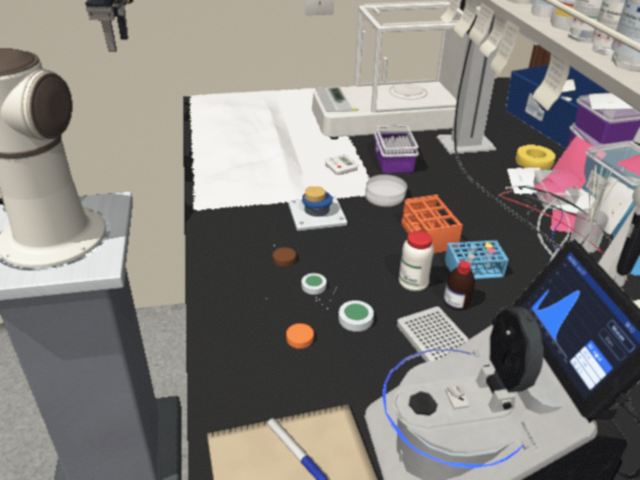

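The side view shows the route clear, with nothing taller than about 100 mm near the line. The brass disc lies flat on the bed at (315,193), and the small green-faced disc is at (314,283).

Call:
{"op": "jog_arm", "data": {"plan": [28, -38, 0, 0, 1, 28, -38, 0, 0, 1, 28, -38, 0, 0, 1, 28, -38, 0, 0, 1, 28, -38, 0, 0, 1, 28, -38, 0, 0, 1, 28, -38, 0, 0, 1, 28, -38, 0, 0, 1, 28, -38, 0, 0, 1, 28, -38, 0, 0, 1, 28, -38, 0, 0, 1, 28, -38, 0, 0, 1], "squeeze": 20}}

```text
t: 1.3
position: [0.4659, 0.1024, 0.2143]
ee_rot: [[-0.974, 0.225, -0.0], [0.225, 0.974, 0.0], [0.0, 0.0, -1.0]]
wrist_force: [0.3, -0.0, 0.3]
finger_gap: 0.0003
gripper_force: 0.0
```

Call:
{"op": "jog_arm", "data": {"plan": [28, -38, 0, 0.1, 1, 28, -38, 0, 0.13, 1, 28, -38, -20, 0, 1, 7, 0, -30, 0, 1, 0, 0, -30, 0, 1, 0, 0, 0, 0, 1, 0, 0, 0, 0, 1]}}

```text
t: 2.0
position: [0.5551, -0.0086, 0.135]
ee_rot: [[-1.0, -0.003, -0.001], [-0.003, 1.0, 0.0], [0.001, 0.0, -1.0]]
wrist_force: [0.8, -0.6, 0.8]
finger_gap: 0.0003
gripper_force: 0.0
```

Run:
```python
from h import *
s,im=save('wrist','w1'); print(s['position'],s['ee_rot'].round(3),s['wrist_force'],s['finger_gap'])
```

```text
[ 0.55513746 -0.00860305  0.13501575] [[-1.    -0.003 -0.001]
 [-0.003  1.     0.   ]
 [ 0.001  0.    -1.   ]] [ 0.76573738 -0.63403619  0.81946838] 0.00025834385691377135
```

View pics/w1.png

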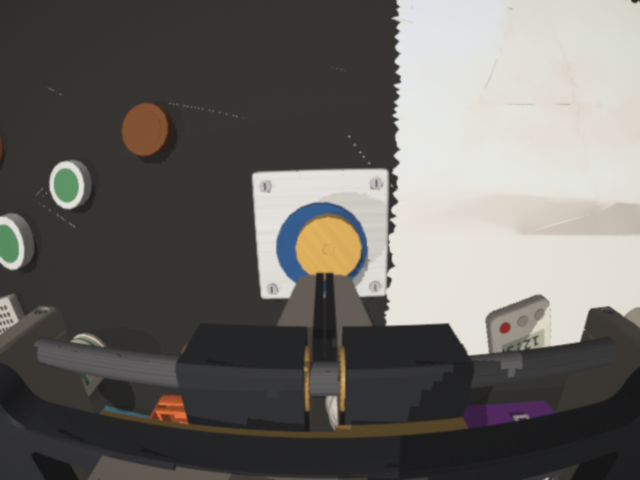

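The brass disc's dimple is at (327,249), with its rim from column 295 to 361. The bed spans columns 277 to 367.

Run:
```python
from h import *
s=observe()
print(loc('wrist',327,249,.059,s),loc('wrist',295,249,.059,s),loc('wrist',361,249,.059,s),loc('wrist',322,243,.045,s),loc('wrist',70,185,.014,s))
```

```text
[ 0.55744902 -0.00764291  0.059     ] [ 0.55753502 -0.02998252  0.059     ] [0.55740157 0.01613008 0.059     ] [ 0.55715784 -0.01121548  0.045     ] [ 0.51107442 -0.24819675  0.014     ]
```

Call:
{"op": "jog_arm", "data": {"plan": [1, 0, -30, 0, 1, 0, 0, -30, 0, 1, 0, 0, -8, 0, 1, 0, 0, 0, 0, 1, 0, 0, 0, 0, 1]}}

```text
t: 2.55
position: [0.5581, -0.009, 0.0693]
ee_rot: [[-1.0, -0.003, 0.003], [-0.003, 1.0, -0.001], [-0.003, -0.001, -1.0]]
wrist_force: [0.4, 0.6, 0.0]
finger_gap: 0.0006
gripper_force: 0.0
```

Call:
{"op": "jog_arm", "data": {"plan": [0, 0, -5, 0, 1, 0, 0, -3, 0, 1, 0, 0, -2, 0, 1, 0, 0, -1, 0, 1, 0, 0, -1, 0, 1, 0, 0, 0, 0, 1]}}

```text
t: 3.15
position: [0.5572, -0.0089, 0.0556]
ee_rot: [[-1.0, -0.003, 0.001], [-0.003, 1.0, -0.0], [-0.001, -0.0, -1.0]]
wrist_force: [1.2, 0.2, 4.6]
finger_gap: 0.0004
gripper_force: 1.9
```

Call:
{"op": "jog_arm", "data": {"plan": [0, 0, -1, 0, 1, 0, 0, -1, 0, 1, 0, 0, 0, 0, 1, 0, 0, 0, 0, 1]}}

```text
t: 3.55
position: [0.5573, -0.009, 0.0535]
ee_rot: [[-1.0, -0.003, 0.001], [-0.003, 1.0, -0.0], [-0.001, -0.0, -1.0]]
wrist_force: [0.6, -0.1, 5.3]
finger_gap: 0.0005
gripper_force: 2.5
```

Call:
{"op": "jog_arm", "data": {"plan": [0, 0, 0, 0, 1, 0, 0, 2, 0, 1, 0, 0, 5, 0, 1, 0, 0, 15, 0, 1, 0, 0, 35, 0, 1, 0, -30, 35, 0, -1, -9, -45, 0, 0, -1, -9, -45, 0, 0, -1, -9, -45, 0, 0, -1, -10, -45, 0, 0, -1, -10, -31, 0, 0, -1, 0, 0, 0, 0, -1]}}

```text
t: 4.75
position: [0.5077, -0.253, 0.1453]
ee_rot: [[-1.0, 0.002, -0.002], [0.002, 1.0, -0.0], [0.002, -0.0, -1.0]]
wrist_force: [-0.4, 0.4, 0.7]
finger_gap: 0.0542
gripper_force: 0.0
```

Run:
```python
from h import *
s,im=save('wrist','w2'); print(s['position'],s['ee_rot'].round(3),s['wrist_force'],s['finger_gap'])
```

```text
[ 0.50774624 -0.25303438  0.14532852] [[-1.     0.002 -0.002]
 [ 0.002  1.    -0.   ]
 [ 0.002 -0.    -1.   ]] [-0.43186836  0.4339413   0.66639067] 0.054152736312559215
```

View pics/w2.png

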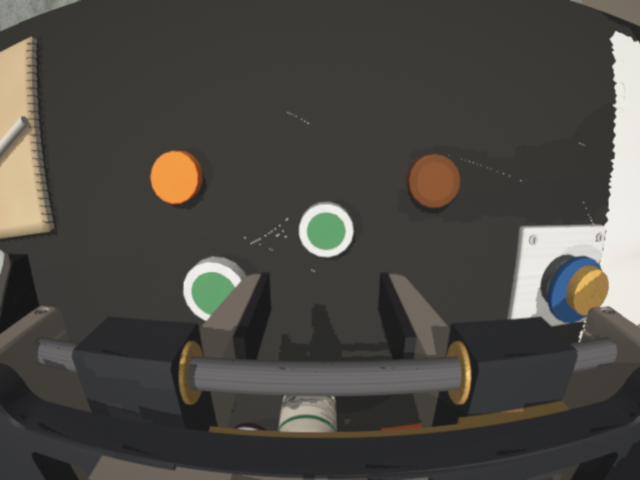

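The small green-faced disc is at (326,230), rim from column 299 to 354. The big one is at (215,290), clear of the finger path.

Run:
```python
from h import *
s=observe()
for u in (326,299,354): print(loc('wrist',u,230,.014,s).round(4))
print(loc('wrist',215,290,.014,s).round(4))
```

```text
[ 0.5092 -0.2501  0.014 ]
[ 0.5092 -0.2727  0.014 ]
[ 0.5092 -0.2266  0.014 ]
[ 0.565  -0.3507  0.014 ]
```

Call:
{"op": "jog_arm", "data": {"plan": [0, 0, -40, 0, -1, 0, 0, -30, 0, -1, 0, 0, -20, 0, -1, 0, 0, 0, 0, -1, 0, 0, 0, 0, -1]}}

```text
t: 5.3
position: [0.5098, -0.2487, 0.0555]
ee_rot: [[-1.0, -0.004, -0.001], [-0.004, 1.0, 0.001], [0.001, 0.001, -1.0]]
wrist_force: [0.3, -0.6, 1.2]
finger_gap: 0.0918
gripper_force: 0.0
```

Call:
{"op": "jog_arm", "data": {"plan": [0, -1, -30, 0, -1, 0, 0, -15, 0, -1, 0, 0, -6, 0, -1, 0, 0, 0, 0, -1, 0, 0, 0, 0, -1]}}

```text
t: 5.8
position: [0.5103, -0.2512, 0.0051]
ee_rot: [[-1.0, -0.003, 0.001], [-0.003, 1.0, -0.001], [-0.001, -0.001, -1.0]]
wrist_force: [1.1, 1.1, -0.1]
finger_gap: 0.0921
gripper_force: 0.0
```

Call:
{"op": "jog_arm", "data": {"plan": [0, 0, 0, 0, 1, 0, 0, 0, 0, 1, 0, 0, 0, 0, 1, 0, 0, 0, 0, 1, 0, 0, 0, 0, 1, 0, 0, 0, 0, 1, 0, 0, 0, 0, 1], "squeeze": 15}}

```text
t: 6.5
position: [0.5096, -0.2508, 0.0041]
ee_rot: [[-1.0, -0.003, -0.0], [-0.003, 1.0, 0.0], [0.0, 0.0, -1.0]]
wrist_force: [-0.1, -0.1, -0.1]
finger_gap: 0.0456
gripper_force: 15.0
```

Call:
{"op": "jog_arm", "data": {"plan": [0, 0, 10, 0, 1, 0, 0, 30, 0, 1, 0, 0, 40, 0, 1, 0, 0, 30, 0, 1, 8, 40, 0, 0, 1, 8, 40, 0, 0, 1, 8, 40, 0, 0, 1, 8, 40, 0, 0, 1, 8, 40, 0, 0, 1, 8, 43, 0, 0, 1, 0, 0, 0, 0, 1, 0, 0, 0, 0, 1]}}

```text
t: 7.7
position: [0.5577, -0.0073, 0.1146]
ee_rot: [[-1.0, -0.005, 0.0], [-0.005, 1.0, -0.001], [-0.0, -0.001, -1.0]]
wrist_force: [-1.0, 0.1, 1.0]
finger_gap: 0.0451
gripper_force: 15.0
```

Run:
```python
from h import *
s,im=save('wrist','w3'); print(s['position'],s['ee_rot'].round(3),s['wrist_force'],s['finger_gap'],s['gripper_force'])
```

```text
[ 0.55769064 -0.00729716  0.11460947] [[-1.    -0.005  0.   ]
 [-0.005  1.    -0.001]
 [-0.    -0.001 -1.   ]] [-1.02311431  0.06441537  0.95074741] 0.045062090066166564 14.999872148036957
```

View pics/w3.png

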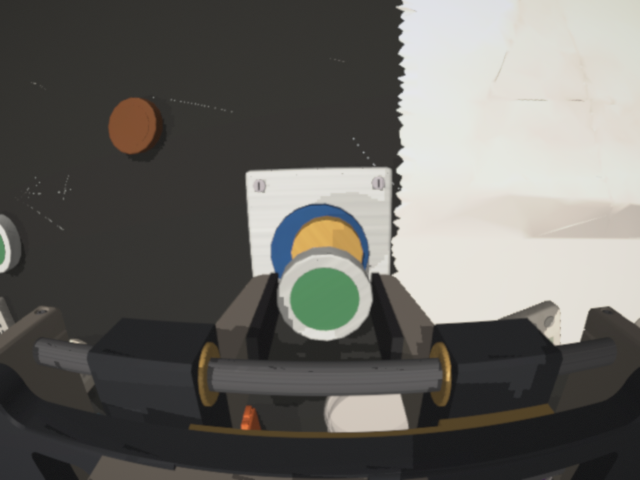

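The disc is held level: its top face is centred at (325,295). The brass disc is visible behind it, rim from column 291 to 362.

Run:
```python
from h import *
s=observe()
print(loc('wrist',325,295,.1245,s).round(4),loc('wrist',326.5,250,.059,s).round(4))
```

```text
[ 0.5548 -0.0087  0.1245] [ 0.5528 -0.0077  0.059 ]
```

Call:
{"op": "jog_arm", "data": {"plan": [0, 0, -25, 0, 1, 0, 0, -15, 0, 1, 0, 0, -5, 0, 1, 0, 0, 0, 0, 1, 0, 0, 0, 0, 1]}}

```text
t: 8.25
position: [0.558, -0.0084, 0.0697]
ee_rot: [[-1.0, -0.003, 0.001], [-0.003, 1.0, -0.0], [-0.001, -0.0, -1.0]]
wrist_force: [0.7, 0.2, 0.2]
finger_gap: 0.0455
gripper_force: 15.0
```

Call:
{"op": "jog_arm", "data": {"plan": [0, 0, -3, 0, 1, 0, 0, -2, 0, 1, 0, 0, 0, 0, 1, 0, 0, 0, 0, 1]}}

```text
t: 8.65
position: [0.5577, -0.0078, 0.0642]
ee_rot: [[-1.0, -0.003, 0.0], [-0.003, 1.0, 0.0], [-0.0, 0.0, -1.0]]
wrist_force: [-0.6, -0.3, -0.5]
finger_gap: 0.0452
gripper_force: 15.0
```

Call:
{"op": "jog_arm", "data": {"plan": [0, 0, -1, 0, 1, 0, 0, 0, 0, 1, 0, 0, 0, 0, 1]}}

```text
t: 8.95
position: [0.5576, -0.0078, 0.0631]
ee_rot: [[-1.0, -0.003, 0.0], [-0.003, 1.0, 0.0], [-0.0, 0.0, -1.0]]
wrist_force: [0.2, 0.8, -0.9]
finger_gap: 0.0452
gripper_force: 15.0
```

Call:
{"op": "jog_arm", "data": {"plan": [0, 0, -1, 0, 1, 0, 0, 0, 0, 1, 0, 0, 0, 0, 1]}}

```text
t: 9.25
position: [0.5577, -0.0078, 0.0623]
ee_rot: [[-1.0, -0.003, 0.0], [-0.003, 1.0, -0.0], [-0.0, -0.0, -1.0]]
wrist_force: [-1.0, 0.4, 2.0]
finger_gap: 0.0455
gripper_force: 15.0
```

Contact is felt at z ≈ 62.3 mm, as expected. I'll open the fingers and rise straight up.

Call:
{"op": "jog_arm", "data": {"plan": [0, 0, 0, 0, 0.2, 0, 0, 0, 0, -0.2, 0, 0, 0, 0, -0.5, 0, 0, 0, 0, -0.5, 0, 0, 0, 0, -0.5, 0, 0, 15, 0, -0.5, 0, 0, 30, 0, -0.5, 0, 0, 30, 0, -0.5, 0, 0, 0, 0, 1, 0, 0, 0, 0, 1, 0, 0, 0, 0, 1, 0, 0, 0, 0, 1]}}

```text
t: 10.45
position: [0.5566, -0.0076, 0.1358]
ee_rot: [[-1.0, -0.003, -0.003], [-0.003, 1.0, 0.001], [0.003, 0.001, -1.0]]
wrist_force: [-0.0, 0.1, -0.3]
finger_gap: 0.0391
gripper_force: 0.0
```

Run:
```python
from h import *
s,im=save('wrist','w4'); print(s['position'],s['wrist_force'],s['finger_gap'],s['gripper_force'])
```

```text
[ 0.55662022 -0.00756378  0.13577893] [-0.0112442   0.10735636 -0.29073007] 0.03911778365288971 0.0
```

View pics/w4.png

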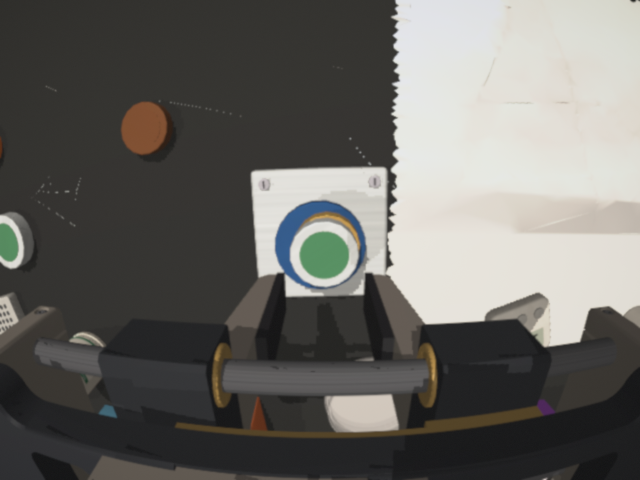

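The glass disc sits flat at (324,255) on the brass disc, with only a thin brass crescent showing behind it. Next I finish closing the fingers and press: contact is expected at z ≈ 73 mm.

Run:
```python
from h import *
s=observe()
print(loc('wrist',324,255,.073,s).round(4))
```

```text
[ 0.5574 -0.0085  0.073 ]
```

Call:
{"op": "jog_arm", "data": {"plan": [0, 0, 0, 0, 1, 0, 0, 0, 0, 1, 0, 0, 0, 0, 1, 0, 0, -30, 0, 1, 0, 0, -20, 0, 1, 0, 0, -5, 0, 1, 0, 0, 0, 0, 1, 0, 0, 0, 0, 1]}}

```text
t: 11.3
position: [0.5585, -0.008, 0.0832]
ee_rot: [[-1.0, -0.003, 0.002], [-0.003, 1.0, -0.0], [-0.002, -0.0, -1.0]]
wrist_force: [0.9, -1.1, 0.5]
finger_gap: 0.0006
gripper_force: 0.0
```

Call:
{"op": "jog_arm", "data": {"plan": [0, 0, -5, 0, 1, 0, 0, -3, 0, 1, 0, 0, -2, 0, 1, 0, 0, -2, 0, 1, 0, 0, -1, 0, 1, 0, 0, 0, 0, 1, 0, 0, 0, 0, 1]}}

```text
t: 12.0
position: [0.5579, -0.0078, 0.0694]
ee_rot: [[-1.0, -0.003, 0.001], [-0.003, 1.0, -0.0], [-0.001, -0.0, -1.0]]
wrist_force: [-0.5, 0.0, 3.2]
finger_gap: 0.0005
gripper_force: 1.8
```

Call:
{"op": "jog_arm", "data": {"plan": [0, 0, -1, 0, 1, 0, 0, -1, 0, 1, 0, 0, 0, 0, 1, 0, 0, 0, 0, 1, 0, 0, 0, 0, 1]}}

```text
t: 12.5
position: [0.5579, -0.0079, 0.0673]
ee_rot: [[-1.0, -0.003, 0.001], [-0.003, 1.0, -0.0], [-0.001, -0.0, -1.0]]
wrist_force: [-0.5, 0.9, 4.6]
finger_gap: 0.0003
gripper_force: 2.5
```

Call:
{"op": "jog_arm", "data": {"plan": [0, 0, 2, 0, 1, 0, 0, 4, 0, 1, 0, 0, 10, 0, 1, 0, 0, 25, 0, 1, 0, 0, 40, 0, 1, 0, 0, 0, 0, 1, 0, 0, 0, 0, 1, 0, 0, 0, 0, 1]}}

```text
t: 13.3
position: [0.5564, -0.0075, 0.1467]
ee_rot: [[-1.0, -0.003, -0.003], [-0.003, 1.0, 0.001], [0.003, 0.001, -1.0]]
wrist_force: [-0.6, -1.5, 0.7]
finger_gap: 0.0005
gripper_force: 0.0
```

Run:
```python
from h import *
s,im=save('side','s5'); print(s['position'],s['wrist_force'])
a=cv2.imread('pics/s5.png')[160:360,200:400]; b=save('wrist','w5')[1][170:310,240:410,::-1]
f=lambda x:cv2.resize(x,(400,int(400*x.shape[0]/x.shape[1])),interpolation=cv2.INTER_CUBIC)
a,b=f(a),f(b); b=cv2.copyMakeBorder(b,0,400-b.shape[0],0,0,cv2.BORDER_CONSTANT)
cv2.imwrite('pics/fin.png',np.hstack([a,b]))
```

```text
[ 0.55641601 -0.00752735  0.14670864] [-0.60083729 -1.45705299  0.67264496]
```

View pics/fin.png

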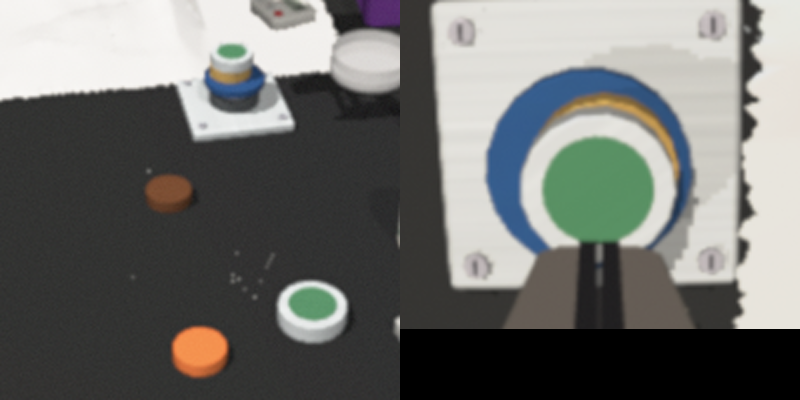

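The side crop shows the stack flat and aligned on the risen bed, around (232,70). The orange disc at (200,350) is undisturbed, and the fingers are clear of everything.

```bash
python3 -c "
from plant import *
print(sign_off())"
```

```text
the job is handed in; nothing more can be done
None
```

I pressed the brass disc down about 5 mm, set the small green-glass disc on it and pressed that the same way; both lay flat and centred on the risen bed when I handed the job in, the orange disc was left alone, and no verdict came back.

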